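# Free the orange oilstone from the packed tray and clamp it in the honing holder

## Task

The gouges need honing, so get the orange oilstone ready in the bench holder: the stones in the tray are packed too close to grip, so first slide them apart with a fingertip until there is finger room on both sides of the orange one, leaving the grey and the white stone flat in the tray. Set the orange stone down gently in the holder, straight and central between the fixed stop and the sliding jaw, let go, then push the jaw up until the stone is held tight between jaw and stop. Do not shove the other things on the bench about.

Things in the scene. Friction and masses are not known exactly. Their poses are not given: they have to be found in the camera images.
- oilstone_orange: the orange oilstone (brown lower half), a block 125 mm long (own x) by 50 mm wide (y) by 25 mm high (z), about 0.35 kg; origin at the centre of its underside
- oilstone_grey: the dark grey oilstone, same size and origin as the orange one. The stones' undersides slide easily on the waxed tray, their dry abrasive tops grip: shut fingertips pressing down on the middle of a top with 5 to 15 N drag that stone sideways, along with a stone that it pushes
- oilstone_white: the white oilstone, same size and origin as the orange one
- stone_tray: fixed low wooden tray; origin on the bench under its centre. Inner floor 8 mm above the bench, 131 mm long (own x), 214 mm wide (own y); walls 9 mm thick, top 21 mm above the bench. The stones lie flat in it side by side along its y, lengths along its x, in any order, under 2 mm apart; about 62 mm of empty floor is shared in any way between the two ends of the row
- stone_holder: fixed holder for one stone: dark wooden base 74 mm wide, from -100 to +115 mm along own x, top 14 mm above the bench; origin on the bench. The stone lies along x on two rubber strips 16 mm above the bench. An aluminium fixed stop stands at the -x end, inner face at x = -82 mm, top 32 mm above the bench; the sliding jaw is at the +x end, as high, its rear lip 41 mm
- holder_jaw (a joint): sliding aluminium jaw of the holder, m, 0 to 0.040: its inner face is at x = 38 mm + this value in the holder's frame (free length between stop and jaw 120 mm + value). Starts open by more than 0.02; moves stiffly (about 4 N) and stays where it is left. At 0.005 it just touches a stone lying against the stop
- jaw_push (a point): middle of the sliding jaw's upright rear face, 28 mm above the bench; the face is 70 mm wide, 14.5 to 41 mm above the bench, and is pushed along the holder's -x; the base runs on behind it, top 14 mm above the bench
- sand_block: bystander: grey rubbing block 66 x 79 x 30 mm, origin at the centre of its underside
- gouge_1: bystander: wood-handled gouge lying flat to the right of the holder, about 180 x 100 x 29 mm, origin under its middle; beyond it steel sections lean against the bench's right end and stand well above its top: reach over them with room to spare
- white_pot: bystander: small white pot, 72 mm wide, 58 mm high

How it is judged:
On the way, in this order (a step that is already met when the one before it is completed fails the run):
1. finger room on both sides of the orange stone, still lying flat in the tray: the other stones at least 8 mm and the tray's side walls at least 8 mm from it (z of oilstone_orange in the frame of stone_tray below 0.012 m and y of oilstone_orange in the frame of stone_tray between -0.074 and 0.074 m and (y of oilstone_grey in the frame of oilstone_orange above 0.058 m or y of oilstone_grey in the frame of oilstone_orange below -0.058 m) and (y of oilstone_white in the frame of oilstone_orange above 0.058 m or y of oilstone_white in the frame of oilstone_orange below -0.058 m)), for 0.1 s.
2. the orange stone is lying on the holder's bed, between stop and jaw (z of oilstone_orange in the frame of stone_holder below 0.02 m and x of oilstone_orange in the frame of stone_holder between -0.025 and 0.02 m and y of oilstone_orange in the frame of stone_holder between -0.02 and 0.02 m), for 0.1 s.
At the end, for the whole second after the job is handed in: The orange stone lies flat on the holder's bed, within 10 mm of its centre line and within 4 degrees of straight, its end within 2.5 mm of the fixed stop, the sliding jaw pushed up to within 2.5 mm of touching (joint below 0.0075), at rest; the grey and the white stone lie flat on the tray's floor (z of oilstone_orange in the frame of stone_holder between 0.013 and 0.018 m and x of oilstone_orange in the frame of stone_holder between -0.0225 and -0.017 m and y of oilstone_orange in the frame of stone_holder between -0.01 and 0.01 m and angle between the x axis of oilstone_orange and the x axis of stone_holder, either way round below 0.07 rad and value of joint holder_jaw below 0.0075 m and linear speed of oilstone_orange below 0.01 m/s and z of each of oilstone_grey, oilstone_white in the frame of stone_tray below 0.011 m and angle between each of oilstone_grey, oilstone_white's own z axis and vertical below 0.08 rad and horizontal distance between each of oilstone_grey, oilstone_white and stone_tray below 0.09 m).
It fails at once if the grey or the white stone is lifted or tipped out of the tray (more than 12 mm off its floor) (z of any of oilstone_grey, oilstone_white in the frame of stone_tray above 0.02 m).
It fails at once if the orange stone is dropped on the holder (falls free, out of the fingers, from more than about 10 mm) (horizontal distance between oilstone_orange and stone_holder below 0.12 m and contact force between oilstone_orange and the fingers below 0.2 N and linear speed of oilstone_orange above 0.45 m/s).
It fails at once if a bystander is shoved more than 30 mm (distance of any of sand_block, gouge_1, white_pot from where it was at the start of the episode above 0.03 m).
It also fails if it takes over 72 s, if anything falls off the work surface, if the arm or the gripper's body presses on something with over 40 N, if the wrist force passes 120 N, or if a joint passes its speed limit or range.

## Robot

A 7-joint arm with a two-finger parallel gripper is mounted at the origin on a cart in front of the work surface, level with it; the furniture and walls round the work are solid. World frame = base frame: x ahead of the robot, y to its left, z up, the work surface at z = 0. Lengths are in m, angles in rad, forces in N, time in s.
With the tool pointing down it reaches from about 0.425 to 0.925 m from the base axis. Payload 6.8 kg.
Tool frame: the origin (TCP) lies at the very end of the fingers, on their centre line; the grasp point (between the pads) lies 19 mm behind it (r.tcp_to_grasp is the distance from the TCP to the grasp point, in m); z points along the fingers, y is the line along which they close (so a half turn about z gives the same grasp; the last joint's range is limited). The gripper opens to 85 mm and grips with 20 to 120 N. Pads are 22 mm wide; open, the fingers measure 114 mm over their backs; the gripper's body (76 mm by 85 mm) begins 54 mm behind the grasp point. The pads swing forward as they close: fully open they stand 13 mm farther back than shut.
Start: joints at [-1.225, 0.477, 0.022, 1.555, -0.011, 1.109, -0.083], TCP at [0.296, 0.607, 0.231] pointing down, gripper open.
Joint ranges: [-2.96, 2.96], [-0.34, 2.1], [-1.41, 1.46], [0.24, 2.44], [-1.37, 4.51], [0.17, 1.92], [-2.96, 2.96]. Speed limits (rad/s): [2.39, 2.39, 3.14, 3.14, 3.14, 3.14, 3.14].

## Interface

Orientations are given as a rotation vector (axis times angle).
In Python, from bench import r gives the robot as it stands.
- The arm moves only by the tool step_arm, never from a script. Its argument "moves" is a list of rows, each a list of 7 numbers: the shift along the tool's x, y, z in mm, then the turn, a rotation vector about the tool's x, y, z in rad, then the finger opening in mm, from 0 to 85.4. A call has 1 to 8 rows; each row is the pose to reach, as a shift and turn from the pose commanded when the call began, along the tool's axes at that moment; what a row does not reach only later rows make up. A row lasts 1/10 s, in which the tool goes at most 50 mm and 8.59 degrees, less where a joint would pass 70% of its speed; a pose out of reach is approached as far as the arm can. A call with a gripper value outside its range is refused whole. The fingers move at their own pace and stop on an object; "grip_force" is the grip in N (left out, the last holds). Time passes only in rows, so rows that repeat a pose let the fingers close. It gives the time, the measured TCP pose, the force, the opening and the grip force at its end, in the units of the state.
- r.get_obs(): the state, without advancing time (a new reading comes with each control period).
- r.grab_frame(name): name is "scene" or "top"; returns a dict with "image" (384x512x3 uint8, red, green, blue), "depth" (384x512 float32, m along the optical axis (not along the pixel's ray), 0 where there is no reading), "mtx" (3x3 intrinsics, pixels), "k1" (the pictures are not rectified: a ray, as slopes to the right and down, at radius r is drawn at 1 + k1 r^2 times it, then the intrinsics apply), "rvec" (rotation vector, rad) and "tvec" (3), from world to camera coordinates, as OpenCV has them. Camera axes: x right, y down, z forward; pixel columns grow to the right and rows downward; lengths in m; the calibration is good to about 2 mm. A picture is of the moment at which its call begins.
- r.hand_in(): hands the job in; it is judged then, once.
The state is a dict: "clock": time; "joints": joint angles; "qvel": joint speeds; "tau": joint torques, N m; "tcp_pos": TCP position; "orientation": TCP orientation; "contact_force": force on the tool from outside, world axes, zero at the start; "moment": the same for the moment, N m; "grip_width": finger opening in m; "gripper_force": force on a finger pad.
Only numpy, scipy, OpenCV 4.12 (cv2) and the standard library are available. Lean on these libraries where they do the work, as an engineer would, in place of code of your own. Each camera call takes 0.05 s, during which the arm holds its last target. There are 200 camera calls.

## Working session

There is one attempt and no reset: what is moved stays moved. The work goes in short steps, Python scripts to look and compute and a tool call to move; the robot and the scene stay as the last step left them, time stands still between calls to the robot, and variables do not carry over. Pictures are saved under pics/ and viewed, at most 10 in all, crops included, and the job is handed in when it is done.

Besides the shell and the picture viewer there is one more tool, called after "Request:" by a JSON object that holds its "api" and its "payload", one argument or row to a line. step_arm: Moves the arm, as the interface text tells. Its arguments: {"type":"object","properties":{"moves":{"type":"array","items":{"type":"array","items":{"type":"number"}}},"grip_force":{"type":"number"}},"required":["moves"]}

```bash
mkdir -p pics; ls
cat > h.py <<'E'
import numpy as np, cv2
from scipy.spatial.transform import Rotation as R
from bench import r
def cloud(f):
    d=f["depth"]; h,w=d.shape; v,u=np.mgrid[:h,:w]
    p=np.stack([u,v],-1).reshape(-1,1,2).astype(float)
    n=cv2.undistortPoints(p,np.array(f["mtx"]),np.array([f["k1"],0,0,0,0.])).reshape(h,w,2)
    c=np.dstack([n*d[...,None],d])
    M=cv2.Rodrigues(np.array(f["rvec"],float))[0]
    W=(c-np.array(f["tvec"]).reshape(3))@M
    W[d==0]=np.nan
    return W
def local(p):  # world displacement -> tool axes mm
    o=r.get_obs(); return R.from_rotvec(o["orientation"]).inv().apply(np.array(p))*1000
E
python3 - <<'E'
from h import *
for n in("top","scene"):
    f=r.grab_frame(n); cv2.imwrite(f"pics/{n}0.png",f["image"][...,::-1]); np.savez(f"/tmp/{n}0.npz",W=cloud(f),I=f["image"])
o=r.get_obs(); print(o); print(R.from_rotvec(o["orientation"]).as_matrix().round(3))
E
```

```text
pics
{'clock': 0.1, 'joints': array([-1.22512634,  0.47774999,  0.02234593,  1.55631761, -0.01149559,
        1.10926757, -0.08311626]), 'qvel': array([-2.61721341e-03,  2.61823453e-04, -8.70631183e-05, -3.87874107e-03,
        1.20403664e-03,  3.68093603e-05, -6.55608993e-04]), 'tau': array([ 2.86585608e-03, -5.97756314e+01,  1.61300596e+00, -2.81958622e+01,
        1.28531578e-02,  4.99548813e-03,  2.65222830e-07]), 'tcp_pos': array([0.29567938, 0.60622912, 0.23041593]), 'orientation': array([-7.06621115e-01, -3.06084363e+00,  2.50679809e-03]), 'contact_force': array([-0.26425716,  0.76671542, -0.5725219 ]), 'moment': array([ 0.0390342 ,  0.05063556, -0.02020025]), 'gripper_force': 0.0, 'grip_width': 0.08521209139613836}
[[-0.899  0.438 -0.001]
 [ 0.438  0.899 -0.002]
 [-0.    -0.002 -1.   ]]
```

View pics/top0.png

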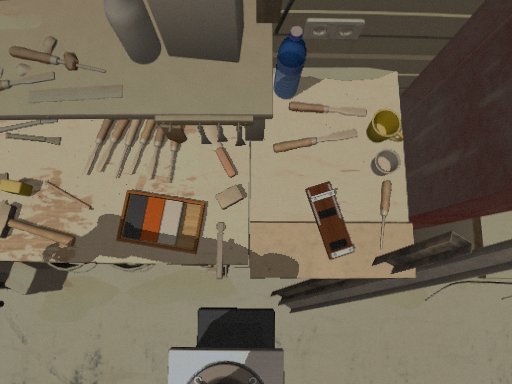

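View pics/scene0.png

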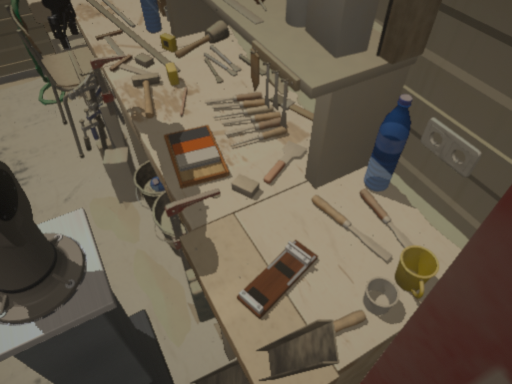

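The top view shows the tray around (162,221) with the stones in the order grey (138,218), orange (153,218), white (171,220) and free floor on the right (190,225). The holder is at (330,220), with its stop/jaw at (322,193) and (342,253). The sand block is at (230,196).

Run:
```python
from h import *
z=np.load("/tmp/top0.npz"); W=z["W"]; I=z["I"].astype(int)
for n,(u,v) in dict(table=(270,180),grey=(138,218),orange=(153,218),white=(171,220),floor=(190,225),hold=(330,220),block=(230,196),e1=(322,193),e2=(342,253)).items(): print(n,W[v,u].round(3),I[v,u])
def seg(name,m,box,zr):
    x0,y0,x1,y1=box; k=np.zeros(m.shape,bool); k[y0:y1,x0:x1]=m[y0:y1,x0:x1]
    k&=(W[...,2]>zr[0])&(W[...,2]<zr[1])
    P=W[k]; c,s,a=cv2.minAreaRect((P[:,:2]*1000).astype(np.float32)); print(name,len(P),"c",np.round(c,1),"s",np.round(s,1),round(a,1),"zmed",np.median(P[:,2]).round(4), "box", cv2.boxPoints((c,s,a)).round(0).tolist())
r_,g,b=I[...,0],I[...,1],I[...,2]
sat=I.max(-1)-I.min(-1)
seg("orange",(r_>120)&(g<100)&(sat>80),(140,190,170,245),(.02,.05))
seg("white",(sat<35)&(r_>110),(155,190,190,250),(.025,.05))
seg("grey",(sat<30)&(r_<110),(120,190,152,245),(.025,.05))
seg("tray",np.ones(W.shape[:2],bool),(112,186,212,256),(.013,.05))
seg("holder",np.ones(W.shape[:2],bool),(298,175,362,264),(.009,.06))
seg("hold_hi",np.ones(W.shape[:2],bool),(298,175,362,264),(.024,.06))
seg("stopTop",np.ones(W.shape[:2],bool),(298,175,362,210),(.024,.06))
seg("jawTop",np.ones(W.shape[:2],bool),(298,225,362,264),(.024,.06))
for n,b in (("top",(110,180,215,262)),("top2",(295,172,370,268))):
    x0,y0,x1,y1=b; im=cv2.resize(z["I"][y0:y1,x0:x1],None,fx=6 if n=="top" else 6,fy=6,interpolation=cv2.INTER_CUBIC); print(im.shape); cv2.imwrite(f"pics/c_{n}.png",im[...,::-1])
```

```text
table [ 0.63  -0.124 -0.005] [167 153 127]
grey [0.51  0.252 0.034] [59 58 54]
orange [0.51  0.209 0.033] [157  75  26]
white [0.505 0.158 0.033] [167 155 136]
floor [0.494 0.108 0.008] [164 130  85]
hold [ 0.51  -0.295  0.01 ] [68 34 17]
block [ 0.575 -0.008  0.029] [154 133 108]
e1 [ 0.583 -0.268  0.041] [167 156 146]
e2 [ 0.416 -0.321  0.034] [166 171 162]
orange 593 c [529.3 220.3] s [ 86.9 105.6] 79.3 zmed 0.0329 box [[469.0, 187.0], [573.0, 168.0], [589.0, 253.0], [485.0, 273.0]]
white 592 c [513.7 159.9] s [50.2 97.5] 80.8 zmed 0.0331 box [[462.0, 143.0], [558.0, 127.0], [566.0, 177.0], [470.0, 192.0]]
grey 755 c [515.1 262. ] s [ 50.5 125.7] 81.6 zmed 0.033 box [[449.0, 246.0], [574.0, 228.0], [581.0, 278.0], [457.0, 296.0]]
tray 3235 c [503.4 192.4] s [233.3 150.9] 81.4 zmed 0.032 box [[411.0, 88.0], [561.0, 66.0], [595.0, 296.0], [446.0, 319.0]]
holder 1928 c [ 511.2 -292.4] s [215.8  75.2] 17.9 zmed 0.0148 box [[397.0, -290.0], [420.0, -361.0], [625.0, -295.0], [602.0, -224.0]]
hold_hi 273 c [ 498.8 -296.9] s [182.3  70.5] 18.3 zmed 0.0326 box [[401.0, -292.0], [423.0, -359.0], [596.0, -302.0], [574.0, -235.0]]
stopTop 153 c [ 577.6 -270.8] s [16.2 70.5] 18.3 zmed 0.0338 box [[559.0, -240.0], [581.0, -307.0], [596.0, -302.0], [574.0, -235.0]]
jawTop 120 c [ 418.6 -322.9] s [14.2 65.6] 17.8 zmed 0.0317 box [[402.0, -294.0], [422.0, -356.0], [435.0, -352.0], [415.0, -289.0]]
(492, 630, 3)
(576, 450, 3)
```

Tray centre is about (503,192), with its y axis along (0.15,0.99). In the tray frame the stones sit at y of about 70.6 (grey), 19.6 (orange) and -31 (white). The holder origin is about (504,-295), with +x at 17.8° pointing away from the robot, so the jaw is at the far end and open about 31 mm. I'll approach the white stone first with the fingers shut.

Request:
{"api": "step_arm", "payload": {
  "moves": [
    [-300, -247, 100, 0, 0, -0.304, 0],
    [-300, -247, 100, 0, 0, -0.304, 0],
    [-300, -247, 100, 0, 0, -0.304, 0],
    [-300, -247, 100, 0, 0, -0.304, 0],
    [-300, -247, 100, 0, 0, -0.304, 0],
    [-300, -247, 100, 0, 0, -0.304, 0],
    [-300, -247, 100, 0, 0, -0.304, 0],
    [-300, -247, 100, 0, 0, -0.304, 0]
  ]
}}

```text
clock: 0.9
tcp_pos: [0.4571, 0.2523, 0.1311]
orientation: [-0.235, -3.133, 0.0]
contact_force: [0.7, 0.4, 0.2]
grip_width: 0.0
gripper_force: 0.0
```

```bash
cat >> h.py <<'E'
def goto(x,y,z,yaw):  # mm, deg: direction of tool y axis in world (tool pointing down)
    o=r.get_obs(); T=R.from_rotvec(o["orientation"])
    a=np.radians(yaw); ty=np.array([np.cos(a),np.sin(a),0]); tz=np.array([0,0,-1.]); tx=np.cross(ty,tz)
    D=R.from_matrix(np.c_[tx,ty,tz])
    d=T.inv().apply(np.array([x,y,z])-o["tcp_pos"]*1000)
    print("t",round(o["clock"],2),"tcp",(o["tcp_pos"]*1000).round(1),"F",o["contact_force"].round(1),"w",round(o["grip_width"]*1000,1),"move",d.round(1),(T.inv()*D).as_rotvec().round(4))
E
python3 -c "
from h import *
goto(498.7,161.5,70,81.4)"
```

```text
t 0.9 tcp [457.1 252.3 131.1] F [0.7 0.4 0.2] w 0.0 move [-54.7 -83.6  61.1] [-0.     -0.      0.0004]
```

Request:
{"api": "step_arm", "payload": {
  "moves": [
    [-55, -84, 40, 0, 0, 0, 0],
    [-55, -84, 40, 0, 0, 0, 0],
    [-55, -84, 88, 0, 0, 0, 0],
    [-55, -84, 88, 0, 0, 0, 0],
    [-55, -84, 91, 0, 0, 0, 0],
    [-55, -84, 94, 0, 0, 0, 0],
    [-55, -84, 96, 0, 0, 0, 0],
    [-55, -84, 97, 0, 0, 0, 0]
  ]
}}

```text
clock: 1.7
tcp_pos: [0.4991, 0.1644, 0.0359]
orientation: [0.232, 3.131, 0.002]
contact_force: [-0.1, -0.1, 0.3]
grip_width: -0.0001
gripper_force: 0.0
```

```bash
python3 -c "
from h import *
goto(498.7,161.5,33,81.4)"
```

```text
t 1.7 tcp [499.1 164.4  35.9] F [-0.1 -0.1  0.3] w -0.1 move [ 0.  -2.9  2.9] [0.0017 0.0019 0.0019]
```

Next, press down in small steps and watch the force.

Request:
{"api": "step_arm", "payload": {
  "moves": [
    [0, -1, 2, 0, 0, 0, 0],
    [0, -2, 3, 0, 0, 0, 0],
    [0, -2, 4, 0, 0, 0, 0],
    [0, -2, 4, 0, 0, 0, 0]
  ]
}}

```text
clock: 2.1
tcp_pos: [0.5002, 0.1623, 0.033]
orientation: [0.235, 3.129, 0.004]
contact_force: [-3.4, -0.5, 19.5]
grip_width: 0.0001
gripper_force: 9.6
```

Request:
{"api": "step_arm", "payload": {
  "moves": [
    [0, 0, -0.5, 0, 0, 0, 0],
    [0, 0, -0.6, 0, 0, 0, 0]
  ]
}}

```text
clock: 2.3
tcp_pos: [0.5001, 0.1623, 0.0331]
orientation: [0.234, 3.129, 0.004]
contact_force: [-0.6, 0.8, 11.2]
grip_width: 0.0001
gripper_force: 5.4
```

Request:
{"api": "step_arm", "payload": {
  "moves": [
    [0, -3, 0, 0, 0, 0, 0],
    [0, -6, 0, 0, 0, 0, 0],
    [0, -10, 0, 0, 0, 0, 0],
    [0, -14, 0, 0, 0, 0, 0],
    [0, -18, 0, 0, 0, 0, 0],
    [0, -22, 0, 0, 0, 0, 0]
  ]
}}

```text
clock: 2.9
tcp_pos: [0.4969, 0.141, 0.0331]
orientation: [0.234, 3.129, 0.005]
contact_force: [-0.5, 1.5, 12.1]
grip_width: 0.0001
gripper_force: 5.9
```

```bash
cat >> h.py <<'E'
def stones():
    f=r.grab_frame("top"); W=cloud(f); I=f["image"].astype(int); s=I.max(-1)-I.min(-1)
    a=np.radians(-8.6); u=np.array([np.cos(a),np.sin(a)]); v=np.array([-u[1],u[0]])
    q=(W[...,:2]*1000-[503.4,192.4]); X=q@u; Y=q@v
    k=(abs(X)<60)&(abs(Y)<106)&(W[...,2]>.027)&(W[...,2]<.037)
    for n,m in dict(orange=s>75,white=(s<45)&(I[...,0]>90),grey=(s<30)&(I[...,0]<85)).items():
        kk=k&m; print(n,kk.sum(),"y pct 3/50/97",np.percentile(Y[kk],[3,50,97]).round(1) if kk.sum()>5 else None)
E
python3 -c "
from h import *
stones(); goto(500,162,33,81.4)"
```

```text
orange 0 y pct 3/50/97 None
white 392 y pct 3/50/97 [-76.6 -59.6 -31.7]
grey 11 y pct 3/50/97 [-77.7 -68.6 -51.4]
t 2.95 tcp [496.8 140.1  33.1] F [-1.8  1.6 12.6] w 0.1 move [ 0.1 22.1  0.1] [0.0027 0.0035 0.0004]
```

White is following the finger, so carry on to near the wall.

Request:
{"api": "step_arm", "payload": {
  "moves": [
    [0, -4, 0, 0, 0, 0, 0],
    [0, -8, 0, 0, 0, 0, 0],
    [0, -12, 0, 0, 0, 0, 0],
    [0, -16, 0, 0, 0, 0, 0],
    [0, -20, 0, 0, 0, 0, 0],
    [0, -23, 0, 0, 0, 0, 0],
    [0, -26, 0, 0, 0, 0, 0],
    [0, -26, 0, 0, 0, 0, 0]
  ]
}}

```text
clock: 3.75
tcp_pos: [0.4929, 0.1146, 0.0331]
orientation: [0.234, 3.129, 0.004]
contact_force: [-1.8, 0.5, 14.2]
grip_width: -0.0001
gripper_force: 6.9
```

Request:
{"api": "step_arm", "payload": {
  "moves": [
    [0, 0, -30, 0, 0, 0, 0],
    [0, 68, -30, 0, 0, 0, 0],
    [0, 68, -30, 0, 0, 0, 0],
    [0, 68, -15, 0, 0, 0, 0],
    [0, 68, -4, 0, 0, 0, 0],
    [0, 68, -2, 0, 0, 0, 0],
    [0, 68, -1, 0, 0, 0, 0]
  ]
}}

```text
clock: 4.45
tcp_pos: [0.5008, 0.1799, 0.0317]
orientation: [-0.237, -3.131, 0.002]
contact_force: [0.7, 0.3, 0.9]
grip_width: 0.0002
gripper_force: 0.0
```

```bash
python3 -c "
from h import *
stones(); goto(506.3,211.8,33,81.4)"
```

```text
orange 170 y pct 3/50/97 [-4.8  8.8 29.7]
white 725 y pct 3/50/97 [-103.3  -79.9  -56.7]
grey 7 y pct 3/50/97 [-104.7  -56.3  -17.1]
t 4.5 tcp [501.1 180.   31.9] F [ 1.  -0.3  0.1] w 0.1 move [-0.3 32.2 -1.1] [-0.0007 -0.0006 -0.0007]
```

White is now near the wall (edge at y of about -57). My shift was too short and the fingertip stopped in the gap without touching anything. I'll lift it and move over to orange.

Request:
{"api": "step_arm", "payload": {
  "moves": [
    [0, 0, -25, 0, 0, 0, 0],
    [0, 32, -25, 0, 0, 0, 0],
    [0, 32, -15, 0, 0, 0, 0],
    [0, 32, -5, 0, 0, 0, 0],
    [0, 32, -2, 0, 0, 0, 0],
    [0, 32, -1, 0, 0, 0, 0],
    [0, 32, 0, 0, 0, 0, 0],
    [0, 32, 0, 0, 0, 0, 0]
  ]
}}

```text
clock: 5.3
tcp_pos: [0.5066, 0.2115, 0.0331]
orientation: [0.238, 3.132, -0.0]
contact_force: [-2.1, -1.1, 11.9]
grip_width: -0.0002
gripper_force: 5.9
```

Request:
{"api": "step_arm", "payload": {
  "moves": [
    [0, -3, 0, 0, 0, 0, 0],
    [0, -6, 0, 0, 0, 0, 0],
    [0, -10, 0, 0, 0, 0, 0],
    [0, -14, 0, 0, 0, 0, 0],
    [0, -18, 0, 0, 0, 0, 0],
    [0, -22, 0, 0, 0, 0, 0],
    [0, -25, 0, 0, 0, 0, 0],
    [0, -25, 0, 0, 0, 0, 0]
  ]
}}

```text
clock: 6.1
tcp_pos: [0.5028, 0.1871, 0.0331]
orientation: [0.237, 3.132, 0.001]
contact_force: [-1.5, 0.3, 11.4]
grip_width: 0.0004
gripper_force: 5.5
```

Request:
{"api": "step_arm", "payload": {
  "moves": [
    [0, 0, -45, 0, 0, 0, 0],
    [0, 0, -75, 0, 0, 0, 0],
    [0, 150, -95, 0, 0, 0, 60],
    [0, 150, -95, 0, 0, 0, 60],
    [0, 150, -95, 0, 0, 0, 72],
    [0, 150, -95, 0, 0, 0, 72],
    [0, 150, -95, 0, 0, 0, 72]
  ]
}}

```text
clock: 6.8
tcp_pos: [0.5243, 0.3365, 0.1266]
orientation: [-0.232, -3.132, 0.001]
contact_force: [0.3, -0.8, -0.2]
grip_width: 0.071
gripper_force: 0.0
```

Run:
```python
from h import *
stones(); 
f=r.grab_frame("top"); W=cloud(f); I=f["image"]; np.savez("/tmp/t1.npz",W=W,I=I)
s=I.astype(int).max(-1)-I.astype(int).min(-1)
a=np.radians(-8.6); u=np.array([np.cos(a),np.sin(a)]); v=np.array([-u[1],u[0]])
q=(W[...,:2]*1000-[503.4,192.4]); X=q@u; Y=q@v
k=(abs(X)<66)&(Y>-36)&(Y<26)&(W[...,2]>.028)&(W[...,2]<.037)
c,sz,an=cv2.minAreaRect(W[k][:,:2].astype(np.float32)*1000); print("orange rect",k.sum(),c,sz,an)
m=cv2.resize(I[175:265,105:220],None,fx=6,fy=6,interpolation=cv2.INTER_CUBIC); cv2.imwrite("pics/t1.png",m[...,::-1])
goto(c[0],c[1],60,81.4)
```

```text
orange 686 y pct 3/50/97 [-27.5  -5.5  17.7]
white 730 y pct 3/50/97 [-103.2  -80.3  -56.8]
grey 745 y pct 3/50/97 [45.  68.7 93.1]
orange rect 739 (505.4928283691406, 186.60501098632812) (51.182891845703125, 125.00196838378906) 81.62621307373047
t 6.9 tcp [524.7 333.6 126.4] F [-0.3 -0.8 -0.1] w 71.8 move [  -3.3 -148.    66.8] [-0.0024 -0.0008 -0.0019]
```

View pics/t1.png

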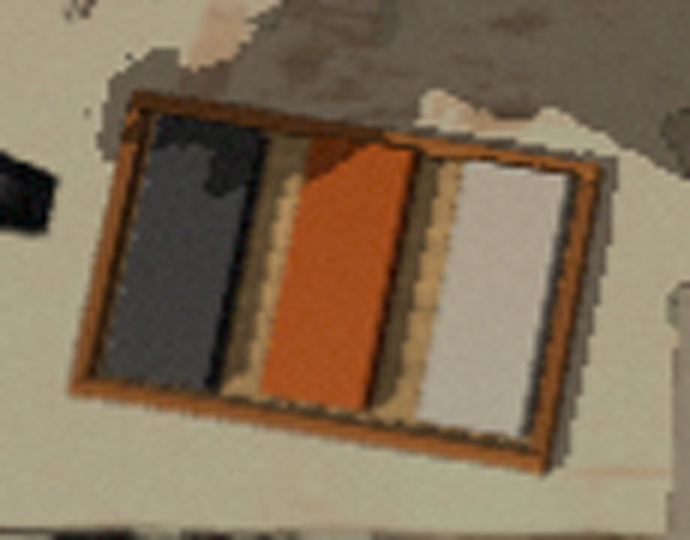

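The picture shows clear gaps of about 25 mm on both sides of the orange stone, which lies flat at crop (340,270). Next, move over it and descend with a 64 mm opening.

Request:
{"api": "step_arm", "payload": {
  "moves": [
    [-3, -148, 20, 0, 0, 0, 64],
    [-3, -148, 40, 0, 0, 0, 64],
    [-3, -148, 66, 0, 0, 0, 64],
    [-3, -148, 66, 0, 0, 0, 64],
    [-3, -148, 66, 0, 0, 0, 64],
    [-3, -148, 66, 0, 0, 0, 64]
  ]
}}

```text
clock: 7.5
tcp_pos: [0.5061, 0.1895, 0.0617]
orientation: [0.237, 3.132, 0.001]
contact_force: [0.3, 0.2, -0.1]
grip_width: 0.064
gripper_force: 0.0
```

```bash
python3 -c "
from h import *
goto(505.5,186.6,10,81.6)"
```

```text
t 7.5 tcp [506.1 189.5  61.7] F [ 0.3  0.2 -0.1] w 64.0 move [ 0.2 -3.  51.7] [ 0.0007  0.0004 -0.0043]
```

Request:
{"api": "step_arm", "payload": {
  "moves": [
    [0, 0, 15, 0, 0, 0, 64],
    [0, 0, 30, 0, 0, 0, 64],
    [0, 0, 40, 0, 0, 0, 64],
    [0, 0, 46, 0, 0, 0, 64],
    [0, 0, 49, 0, 0, 0, 64],
    [0, 0, 49, 0, 0, 0, 64]
  ]
}}

```text
clock: 8.1
tcp_pos: [0.5057, 0.1897, 0.0123]
orientation: [0.234, 3.133, 0.0]
contact_force: [-0.2, 1.1, -0.0]
grip_width: 0.0639
gripper_force: 0.0
```

```bash
python3 -c "
from h import *
goto(505.5,186.6,10,81.6)"
```

```text
t 8.1 tcp [505.7 189.7  12.3] F [-0.2  1.1 -0. ] w 63.9 move [-0.2 -3.1  2.3] [ 0.0002  0.0001 -0.0028]
```

Request:
{"api": "step_arm", "payload": {
  "moves": [
    [0, -3, 1, 0, 0, 0, 64],
    [0, -3, 2, 0, 0, 0, 58],
    [0, -3, 2, 0, 0, 0, 52],
    [0, -3, 2, 0, 0, 0, 45],
    [0, -3, 2, 0, 0, 0, 40],
    [0, -3, 2, 0, 0, 0, 40],
    [0, -3, 2, 0, 0, 0, 40]
  ],
  "grip_force": 50
}}

```text
clock: 8.8
tcp_pos: [0.5054, 0.1864, 0.0106]
orientation: [0.235, 3.132, 0.0]
contact_force: [-0.8, -0.4, 4.8]
grip_width: 0.0491
gripper_force: 53.3
```

Request:
{"api": "step_arm", "payload": {
  "moves": [
    [0, 0, -5, 0, 0, 0, 40],
    [0, 0, -12, 0, 0, 0, 40],
    [0, 0, -25, 0, 0, 0, 40],
    [0, 0, -50, 0, 0, 0, 40],
    [0, 0, -75, 0, 0, 0, 40],
    [0, 0, -90, 0, 0, 0, 40],
    [0, 0, -90, 0, 0, 0, 40]
  ]
}}

```text
clock: 9.5
tcp_pos: [0.5067, 0.187, 0.1031]
orientation: [0.235, 3.128, 0.004]
contact_force: [-0.3, -0.1, -4.1]
grip_width: 0.0487
gripper_force: 52.9
```

Run:
```python
from h import *
stones()
a=np.radians(17.8); print(R.from_rotvec(r.get_obs()["orientation"]).as_euler("xyz",degrees=True))
c=np.array([504.1,-294.7])+(-16.5)*np.array([np.cos(a),np.sin(a)]); print(c)
goto(c[0],c[1],100,107.8)
```

```text
orange 1 y pct 3/50/97 None
white 732 y pct 3/50/97 [-103.1  -79.6  -56.1]
grey 59 y pct 3/50/97 [-104.5   55.    62.5]
[1.79909185e+02 1.21190299e-01 1.71415082e+02]
[ 488.38986502 -299.74397253]
t 9.55 tcp [505.8 186.6 101.5] F [ 1.2 -0.  -4.6] w 48.9 move [ -55.4 -483.5    0.9] [ 0.0011  0.0024 -0.4605]
```

Orange is gripped and lifted. Carry it to the holder in two calls.

Request:
{"api": "step_arm", "payload": {
  "moves": [
    [-3, -25, 0, 0, 0, -0.03, 40],
    [-7, -60, 0, 0, 0, -0.08, 40],
    [-12, -100, 0, 0, 0, -0.13, 40],
    [-16, -140, 0, 0, 0, -0.18, 40],
    [-20, -180, 0, 0, 0, -0.23, 40],
    [-24, -215, 0, 0, 0, -0.26, 40],
    [-27, -240, 0, 0, 0, -0.28, 40],
    [-29, -250, 0, 0, 0, -0.29, 40]
  ]
}}

```text
clock: 10.35
tcp_pos: [0.4949, -0.0688, 0.0992]
orientation: [0.214, -3.132, 0.002]
contact_force: [-0.4, 0.7, -3.3]
grip_width: 0.0491
gripper_force: 53.0
```

Run:
```python
from h import *
goto(488.4,-299.7,90,107.8)
```

```text
t 10.35 tcp [494.9 -68.8  99.2] F [-0.4  0.7 -3.3] w 49.1 move [  37.8 -227.9    9.5] [-0.0006 -0.0028 -0.1742]
```

Request:
{"api": "step_arm", "payload": {
  "moves": [
    [6, -35, 1, 0, 0, -0.03, 40],
    [12, -75, 3, 0, 0, -0.06, 40],
    [20, -115, 4, 0, 0, -0.09, 40],
    [26, -155, 5, 0, 0, -0.12, 40],
    [32, -190, 6, 0, 0, -0.15, 40],
    [36, -215, 8, 0, 0, -0.174, 40],
    [38, -228, 9, 0, 0, -0.174, 40],
    [38, -228, 9, 0, 0, -0.174, 40]
  ]
}}

```text
clock: 11.15
tcp_pos: [0.4896, -0.2978, 0.0902]
orientation: [0.486, -3.102, -0.0]
contact_force: [0.9, 0.6, -3.9]
grip_width: 0.0493
gripper_force: 53.0
```

Run:
```python
from h import *
f=r.grab_frame("scene"); cv2.imwrite("pics/s1.png",cv2.resize(f["image"][180:350,200:400],None,fx=3.5,fy=3.5)[...,::-1])
W=cloud(f); I=f["image"].astype(int); s=I.max(-1)-I.min(-1)
k=(s>70)&(I[...,0]>100)&(W[...,2]>.06)&(W[...,2]<.16)&(abs(W[...,1]+.3)<.15)
print(k.sum(), np.nanmin(W[k],0).round(3) if k.sum() else 0, np.nanmax(W[k],0).round(3) if k.sum() else 0)
goto(488.4,-299.7,18.5,107.8)
```

```text
946 [ 0.424 -0.45   0.06 ] [ 0.817 -0.272  0.117]
t 11.2 tcp [ 490.2 -295.7   90.3] F [ 0.4  0.5 -4.5] w 49.2 move [ 2.8 -3.4 71.8] [ 0.0016 -0.0011  0.0022]
```

View pics/s1.png

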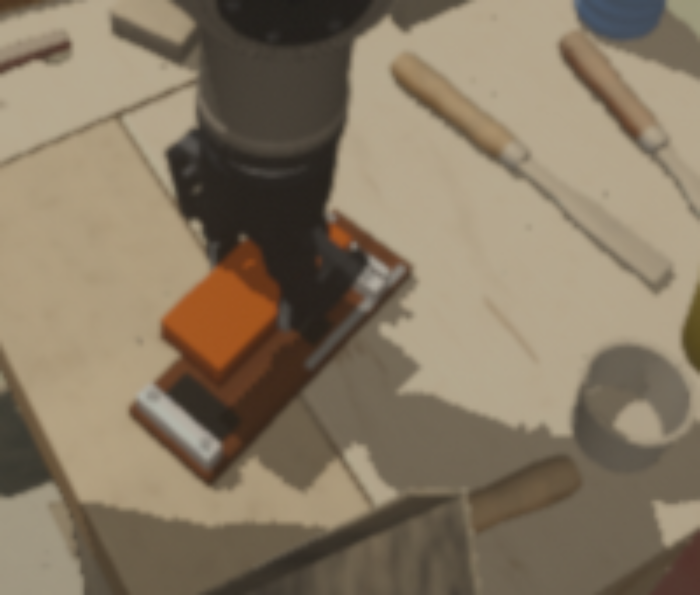

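The stone is held level over the holder and lined up: crop (220,315) for the stone, (180,425) for the stop. I'll descend part way and correct.

Request:
{"api": "step_arm", "payload": {
  "moves": [
    [1, -2, 15, 0, 0, 0, 40],
    [2, -3, 30, 0, 0, 0, 40],
    [2, -3, 42, 0, 0, 0, 40],
    [2, -3, 48, 0, 0, 0, 40],
    [2, -3, 48, 0, 0, 0, 40],
    [2, -3, 48, 0, 0, 0, 40]
  ]
}}

```text
clock: 11.8
tcp_pos: [0.4899, -0.2996, 0.0431]
orientation: [-0.492, 3.103, 0.0]
contact_force: [-0.3, 1.2, -3.1]
grip_width: 0.049
gripper_force: 53.0
```

Run:
```python
from h import *
for i in range(2): goto(488.4,-299.7,18.6,107.8); f=r.grab_frame("top")
W=cloud(f); I=f["image"].astype(int); s=I.max(-1)-I.min(-1)
a=np.radians(17.8); u=np.array([np.cos(a),np.sin(a)]); v=np.array([-u[1],u[0]])
q=W[...,:2]*1000-[504.1,-294.7]; X=q@u; Y=q@v; Z=W[...,2]*1000
k=(s>75)&(I[...,0]>100)&(abs(X)<110)&(abs(Y)<45)&(Z>45)&(Z<80)
print("orange top",k.sum(),"z",np.median(Z[k]),"X",np.percentile(X[k],[1,50,99]).round(1),"Y",np.percentile(Y[k],[1,50,99]).round(1))
P=W[k][:,:2].astype(np.float32)*1000; print(cv2.minAreaRect(P))
k=(X<-70)&(X>-110)&(abs(Y)<40)&(Z>27)&(Z<40); print("stop X",np.percentile(X[k],[2,98]),"Y",np.percentile(Y[k],[2,98]))
```

```text
t 11.8 tcp [ 489.9 -299.6   43.1] F [-0.3  1.2 -3.1] w 49.0 move [ 1.5  0.4 24.5] [0.0001 0.     0.0037]
t 11.85 tcp [ 490.2 -299.9   43.5] F [ 0.4 -1.  -4.1] w 49.2 move [ 1.6  0.7 24.9] [-0.0005  0.0005  0.0036]
orange top 397 z 65.87920581748378 X [-76.2 -32.4  46.1] Y [-22.8   7.6  24.1]
((488.79931640625, -296.8626708984375), (124.69351196289062, 49.80855178833008), 14.6942720413208)
stop X [-96.74606548 -82.88671534] Y [-8.52359906 31.25777018]
```

Run:
```python
from h import *
f=r.grab_frame("top"); W=cloud(f); I=f["image"].astype(int); s=I.max(-1)-I.min(-1)
np.savez("/tmp/t2.npz",W=W,I=I)
a=np.radians(17.8); u=np.array([np.cos(a),np.sin(a)]); v=np.array([-u[1],u[0]])
q=W[...,:2]*1000-[504.1,-294.7]; X=q@u; Y=q@v; Z=W[...,2]*1000
ks=(s>75)&(I[...,0]>100)&(abs(X)<110)&(abs(Y)<45)&(Z>55)&(Z<75)
W0=np.load("/tmp/top0.npz")["W"]; q0=W0[...,:2]*1000-[504.1,-294.7]; X0=q0@u; Y0=q0@v; Z0=W0[...,2]*1000
kb=(abs(X0-7)<120)&(abs(Y0)<50)&(Z0>9)&(Z0<20)
def edge(X,Y,k,name):
    for sg in(1,-1):
        xs=[];ys=[]
        for b in range(-80,100,8):
            m=k&(X>=b)&(X<b+8)
            if m.sum()>=6: i=np.argmax(np.where(m,sg*Y,-1e9)); xs.append(X.flat[i]); ys.append(Y.flat[i])
        print(name,sg,len(xs),np.round(ys,1)); 
        if len(xs)>3: print("  slope deg",np.degrees(np.polyfit(xs,ys,1)[0]).round(2))
edge(X,Y,ks,"stone"); edge(X0,Y0,kb,"base")
m=cv2.resize(f["image"][165:275,290:375],None,fx=5,fy=5,interpolation=cv2.INTER_CUBIC); cv2.imwrite("pics/t2.png",m[...,::-1])
```

```text
stone 1 11 [23.3 23.6 23.3 24.4 24.6 23.  22.8 23.3 23.9 23.8 23.4]
  slope deg -0.1
stone -1 11 [ -5.2 -10.6 -13.8 -14.3  -4.9   3.    0.7  -7.8 -24.9 -23.4 -24.2]
  slope deg -5.95
base 1 21 [35.5 36.5 37.4 37.3 36.2 36.6 36.8 37.3 37.4 37.1 37.6 37.2 36.7 37.1
 36.8 36.7 37.6 37.  37.3 37.  37.4]
  slope deg 0.25
base -1 21 [-36.6 -36.9 -36.7 -34.9 -35.5 -36.5 -36.9 -37.1 -36.  -35.8 -36.5 -37.6
 -34.9 -35.3 -36.1 -36.  -35.9 -35.9 -36.2 -35.8 -36. ]
  slope deg 0.2
```

View pics/t2.png

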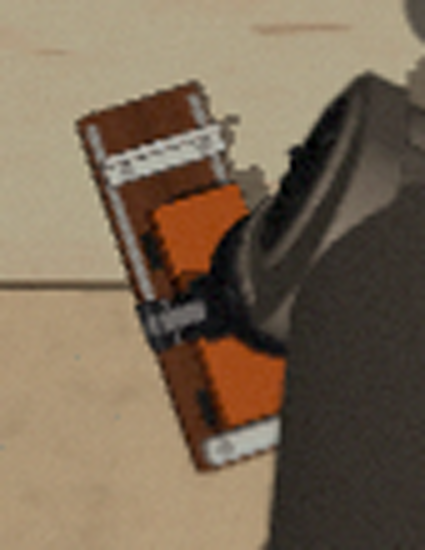

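The stone is straight (edge slope -0.1°) and central; its front end is about 4–5 mm from the stop and clear of the jaw. I'll lower it gently.

Request:
{"api": "step_arm", "payload": {
  "moves": [
    [1.5, 0, 7, 0, 0, 0, 40],
    [1.5, 0, 13, 0, 0, 0, 40],
    [1.5, 0, 18, 0, 0, 0, 40],
    [1.5, 0, 21, 0, 0, 0, 40],
    [1.5, 0, 22.5, 0, 0, 0, 40],
    [1.5, 0, 23.5, 0, 0, 0, 40],
    [1.5, 0, 23.5, 0, 0, 0, 40]
  ]
}}

```text
clock: 12.65
tcp_pos: [0.4884, -0.3002, 0.0196]
orientation: [0.492, -3.103, -0.0]
contact_force: [-0.8, -0.7, -4.5]
grip_width: 0.049
gripper_force: 53.1
```

Request:
{"api": "step_arm", "payload": {
  "moves": [
    [0, 0, 0.5, 0, 0, 0, 40],
    [0, 0, 1, 0, 0, 0, 40],
    [0, 0, 1.5, 0, 0, 0, 40],
    [0, 0, 1.5, 0, 0, 0, 40]
  ]
}}

```text
clock: 13.05
tcp_pos: [0.4885, -0.3003, 0.0186]
orientation: [-0.491, 3.103, -0.0]
contact_force: [-0.8, 1.5, 1.6]
grip_width: 0.049
gripper_force: 53.6
```

Touchdown: the force went from -4 to +1.6 N. Release and lift.

Request:
{"api": "step_arm", "payload": {
  "moves": [
    [0, 0, 0, 0, 0, 0, 52],
    [0, 0, 0, 0, 0, 0, 58],
    [0, 0, 0, 0, 0, 0, 64],
    [0, 0, 0, 0, 0, 0, 64],
    [0, 0, -15, 0, 0, 0, 64],
    [0, 0, -40, 0, 0, 0, 64],
    [0, 0, -70, 0, 0, 0, 64],
    [0, 0, -80, 0, 0, 0, 0]
  ]
}}

```text
clock: 13.85
tcp_pos: [0.4901, -0.3013, 0.102]
orientation: [-0.49, 3.099, -0.005]
contact_force: [0.9, -0.2, 0.2]
grip_width: 0.0508
gripper_force: 0.0
```

```bash
cat >> h.py <<'E'
def hold():
    f=r.grab_frame("top"); W=cloud(f); I=f["image"].astype(int); s=I.max(-1)-I.min(-1)
    a=np.radians(17.8); u=np.array([np.cos(a),np.sin(a)]); v=np.array([-u[1],u[0]])
    q=W[...,:2]*1000-[504.1,-294.7]; X=q@u; Y=q@v; Z=W[...,2]*1000
    k=(s>75)&(I[...,0]>100)&(abs(X)<110)&(abs(Y)<45)&(Z>36)&(Z<47)
    print("orange",k.sum(),"z",np.median(Z[k]),"X",np.percentile(X[k],[1,99]).round(1),"Y",np.percentile(Y[k],[1,99]).round(1),cv2.minAreaRect(W[k][:,:2].astype(np.float32)*1000))
    k=(s<60)&(X>40)&(X<110)&(abs(Y)<34)&(Z>27)&(Z<50); print("jaw",k.sum(),"X",np.percentile(X[k],[1,5,95,99]).round(1),"z",np.percentile(Z[k],[50,95]).round(1))
E
python3 - <<'E'
from h import *
hold()
a=np.radians(17.8); c=np.array([504.1,-294.7])+105*np.array([np.cos(a),np.sin(a)]); print(c)
goto(c[0],c[1],70,107.8)
E
```

```text
orange 542 z 41.14979675458145 X [-78.1  44.2] Y [-23.9  24. ] ((488.2599792480469, -300.5771484375), (124.34078979492188, 50.096439361572266), 17.75335121154785)
jaw 145 X [56.2 69.8 84.7 85.2] z [34.  42.6]
[ 604.07358624 -262.60199298]
t 13.9 tcp [ 490.3 -301.4  102.3] F [0.7 0.1 1.1] w 43.3 move [-120.1    1.9   32.8] [-0.0041  0.0044  0.0032]
```

The stone is on the bed, straight (17.75°), with x of about -17 and the top at 41 mm. The jaw's rear face is at x of about 85–86, so I'll go behind it with the fingers shut.

Request:
{"api": "step_arm", "payload": {
  "moves": [
    [-40, 0, 0, 0, 0, 0, 0],
    [-80, 0, 0, 0, 0, 0, 0],
    [-121, 1, 0, 0, 0, 0, 0],
    [-121, 1, 0, 0, 0, 0, 0],
    [-121, 1, 20, 0, 0, 0, 0],
    [-121, 1, 40, 0, 0, 0, 0],
    [-121, 1, 40, 0, 0, 0, 0]
  ]
}}

```text
clock: 14.6
tcp_pos: [0.6002, -0.261, 0.0548]
orientation: [0.491, -3.097, -0.005]
contact_force: [0.4, 0.6, -0.8]
grip_width: 0.0001
gripper_force: 0.0
```

Run:
```python
from h import *
goto(605,-262.3,21,107.8)
```

```text
t 14.6 tcp [ 600.2 -261.    54.8] F [ 0.4  0.6 -0.8] w 0.1 move [-4.3 -2.9 33.8] [ 0.0039 -0.0053  0.0037]
```

Request:
{"api": "step_arm", "payload": {
  "moves": [
    [-4, -2, 0, 0, 0, 0, 0],
    [-4, -2, 0, 0, 0, 0, 0],
    [-4, -2, 10, 0, 0, 0, 0],
    [-4, -2, 20, 0, 0, 0, 0],
    [-4, -2, 29, 0, 0, 0, 0],
    [-4, -2, 33, 0, 0, 0, 0],
    [-4, -2, 33, 0, 0, 0, 0]
  ]
}}

```text
clock: 15.3
tcp_pos: [0.6068, -0.2623, 0.024]
orientation: [0.491, -3.101, -0.001]
contact_force: [0.3, 0.5, -1.0]
grip_width: -0.0
gripper_force: 0.0
```

Run:
```python
from h import *
hold(); goto(605,-262.3,21,107.8)
```

```text
return _methods._mean(a, axis=axis, dtype=dtype,
  ret = ret.dtype.type(ret / rcount)
Traceback (most recent call last):
  File "h.py", line 33, in hold
    print("orange",k.sum(),"z",np.median(Z[k]),"X",np.percentile(X[k],[1,99]).round(1),"Y",np.percentile(Y[k],[1,99]).round(1),cv2.minAreaRect(W[k][:,:2].astype(np.float32)*1000))
                                                   ~~~~~~~~~~~~~^^^^^^^^^^^^^
IndexError: index -1 is out of bounds for axis 0 with size 0
```

The arm hides the holder from this camera, so I'll push along tool +x and watch the force.

Request:
{"api": "step_arm", "payload": {
  "moves": [
    [4, 0, 1, 0, 0, 0, 0],
    [8, 0, 1, 0, 0, 0, 0],
    [11, 0, 1, 0, 0, 0, 0],
    [14, 0, 1, 0, 0, 0, 0],
    [17, 0, 1, 0, 0, 0, 0],
    [20, 0, 1, 0, 0, 0, 0]
  ]
}}

```text
clock: 15.95
tcp_pos: [0.5895, -0.2686, 0.0246]
orientation: [-0.492, 3.101, -0.001]
contact_force: [3.6, 0.7, -0.9]
grip_width: 0.0003
gripper_force: 2.1
```

Run:
```python
from h import *
a=np.radians(17.8); u=np.array([np.cos(a),np.sin(a)]);p=r.get_obs()["tcp_pos"][:2]*1000-[504.1,-294.7]; print("X",p@u,"Y",p@[-u[1],u[0]])
goto(605,-262.3,21,107.8)
```

```text
X 89.26511858432067 Y -1.2961182439515038
t 15.95 tcp [ 589.5 -268.6   24.6] F [ 3.6  0.7 -0.9] w 0.3 move [-16.7   1.2   3.7] [-0.0009  0.002   0.004 ]
```

Request:
{"api": "step_arm", "payload": {
  "moves": [
    [3, 0, 0, 0, 0, 0, 0],
    [6, 0, 0, 0, 0, 0, 0],
    [9, 0, 0, 0, 0, 0, 0],
    [11, 0, 0, 0, 0, 0, 0],
    [13, 0, 0, 0, 0, 0, 0],
    [14, 0, 0, 0, 0, 0, 0]
  ]
}}

```text
clock: 16.55
tcp_pos: [0.5752, -0.2732, 0.0245]
orientation: [-0.491, 3.103, -0.0]
contact_force: [4.8, -0.0, 2.0]
grip_width: 0.0003
gripper_force: 2.0
```

Request:
{"api": "step_arm", "payload": {
  "moves": [
    [1, 0, 0, 0, 0, 0, 0],
    [2, 0, 0, 0, 0, 0, 0],
    [3, 0, 0, 0, 0, 0, 0],
    [4, 0, 0, 0, 0, 0, 0]
  ]
}}

```text
clock: 16.95
tcp_pos: [0.5719, -0.2742, 0.0244]
orientation: [-0.492, 3.102, -0.0]
contact_force: [4.2, 0.4, 3.2]
grip_width: -0.0001
gripper_force: 2.5
```

Request:
{"api": "step_arm", "payload": {
  "moves": [
    [1, 0, 0, 0, 0, 0, 0],
    [2, 0, 0, 0, 0, 0, 0],
    [3, 0, 0, 0, 0, 0, 0],
    [3, 0, 0, 0, 0, 0, 0]
  ]
}}

```text
clock: 17.35
tcp_pos: [0.571, -0.2745, 0.0245]
orientation: [-0.493, 3.098, -0.001]
contact_force: [9.8, 0.9, -1.9]
grip_width: 0.0003
gripper_force: 4.8
```

Request:
{"api": "step_arm", "payload": {
  "moves": [
    [1, 0, 0, 0, 0, 0, 0],
    [2, 0, 0, 0, 0, 0, 0],
    [2, 0, 0, 0, 0, 0, 0]
  ]
}}

```text
clock: 17.65
tcp_pos: [0.571, -0.2745, 0.0246]
orientation: [-0.494, 3.095, -0.002]
contact_force: [13.6, 0.9, -4.4]
grip_width: -0.0001
gripper_force: 6.9
```

The jaw has stalled with the force rising. Push a little more, then back off, lift and check.

Request:
{"api": "step_arm", "payload": {
  "moves": [
    [1, 0, 0, 0, 0, 0, 0],
    [2, 0, 0, 0, 0, 0, 0],
    [3, 0, 0, 0, 0, 0, 0],
    [3, 0, 0, 0, 0, 0, 0]
  ]
}}

```text
clock: 18.05
tcp_pos: [0.571, -0.2745, 0.0248]
orientation: [-0.495, 3.09, -0.003]
contact_force: [20.1, 2.9, -9.7]
grip_width: -0.0002
gripper_force: 10.2
```

Request:
{"api": "step_arm", "payload": {
  "moves": [
    [-6, 0, 0, 0, 0, 0, 0],
    [-16, 0, 0, 0, 0, 0, 0],
    [-24, 0, 0, 0, 0, 0, 0],
    [-24, 0, -30, 0, 0, 0, 0],
    [-24, 0, -80, 0, 0, 0, 0],
    [-24, 60, -120, 0, 0, 0, 0],
    [-24, 110, -120, 0, 0, 0, 0],
    [-24, 150, -120, 0, 0, 0, 0]
  ]
}}

```text
clock: 18.85
tcp_pos: [0.5426, -0.135, 0.1449]
orientation: [-0.488, 3.102, -0.001]
contact_force: [0.6, 0.9, 0.5]
grip_width: -0.0003
gripper_force: 0.0
```

Run:
```python
from h import *
hold(); stones()
f=r.grab_frame("top"); cv2.imwrite("pics/t3.png",cv2.resize(f["image"][165:275,100:420],None,fx=2.5,fy=2.5,interpolation=cv2.INTER_CUBIC)[...,::-1])
```

```text
orange 737 z 41.10023382658862 X [-79.   40.9] Y [-23.8  24.3] ((485.4405517578125, -300.6355895996094), (123.75965881347656, 49.80708694458008), 17.763111114501953)
jaw 99 X [43.7 44.4 58.  58.9] z [35.1 42.7]
orange 0 y pct 3/50/97 None
white 726 y pct 3/50/97 [-103.4  -80.1  -56.8]
grey 736 y pct 3/50/97 [44.8 68.3 93.1]
```

View pics/t3.png

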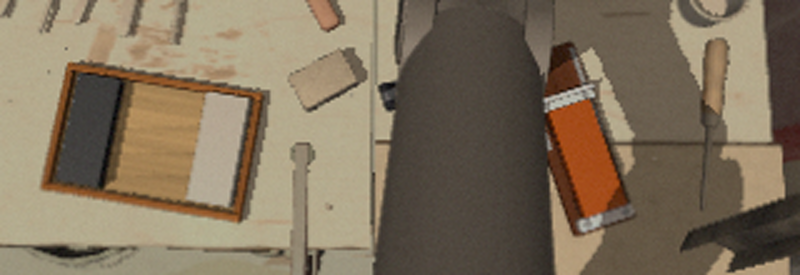

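The stone is held between the jaw (crop (570,95), inner face at x of about 43.5 mm, so the joint is about 0.005) and the stop (crop (605,220)), straight and central. Grey and white lie flat in the tray and the bystanders have not moved.

```bash
python3 -c "
from h import *
print(r.hand_in())"
```

```text
the job is handed in; nothing more can be done
None
```

The job is handed in: by my final camera check the orange stone sits straight and central in the holder, held tight between the jaw and the stop. The grey and white stones are flat in the tray and the bystanders did not move; `hand_in` gave no verdict.

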